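Height-ordered display on the ledge

ROBOT

A 7-joint arm with a two-finger parallel gripper is mounted at the origin on a cart in front of the work surface, level with it; the furniture and walls round the work are solid. World frame = base frame: x ahead of the robot, y to its left, z up, the work surface at z = 0. Lengths are in m, angles in rad, forces in N, time in s.
With the tool pointing down it reaches from about 0.4 to 0.85 m from the base axis. Payload 10.4 kg.
Tool frame: the origin (TCP) lies at the centre of the arm's flange, where the gripper is bolted on; the fingertips stand 173 mm ahead of it and the grasp point (between the pads) lies 155 mm ahead of it; z points along the fingers, y is the line along which they close (so a half turn about z gives the same grasp; the last joint's range is limited). The gripper opens to 85 mm and grips with 20 to 120 N. Pads are 22 mm wide; open, the fingers measure 114 mm over their backs; the gripper's body (76 mm by 85 mm) begins 54 mm behind the grasp point. The pads swing forward as they close: fully open they stand 13 mm farther back than shut.
Start: joints at [-1.182, 0.332, -0.065, 1.46, 0.022, 1.35, -0.088], TCP at [0.25, 0.573, 0.405] pointing down, gripper open.
Joint ranges: [-2.6, 2.6], [-0.5, 2.12], [-1.47, 1.34], [0.16, 2.42], [-1.27, 4.41], [0.06, 2.06], [-2.6, 2.6]. Speed limits (rad/s): [2.22, 2.22, 2.79, 2.79, 3.14, 3.14, 3.14].

INTERFACE

Orientations are given as a unit quaternion [x, y, z, w].
In Python, from workcell import manip, viewer, finder gives the robot as it stands.
- The arm moves only by the tool arm_command, never from a script. Its argument "plan" is a list of rows, each an object with "dp": the shift along the tool's x, y, z in mm, a list of three; "spin": the turn about the tool's z in rad. A call has 1 to 5 rows; each row shifts and turns the commanded pose from where the row before left it, along the tool's axes as they then stand; what a row does not reach is not made up. A row lasts 1/10 s, in which the tool goes at most 50 mm and 8.59 degrees, less where a joint would pass 70% of its speed; a pose out of reach is approached as far as the arm can. A call is refused whole if a number of a shift passes 50 or a number of a turn 0.15, either way. A call with a gripper value outside its range is refused whole. "grip" is the closure, from -1 (fully open) to 1 (shut), set as the call begins (left out, the last holds). The fingers move at their own pace and stop on an object; "newtons" is the grip in N (left out, the last holds). Time passes only in rows, so rows that do not move let the fingers close. It gives the time, the measured TCP pose, the force, the opening and the grip force at its end, in the units of the state.
- manip.get_obs(): the state, without advancing time (a new reading comes with each control period).
- viewer.camera(name): name is "scene" or "top" or "wrist"; returns the picture (384x512x3 uint8, blue, green, red); there is no depth.
- viewer.camera_params(name): a dict with "vertical_fov" (degrees; the focal length in pixels is half the picture's height over the tangent of half this angle, whatever the lens; pixels are square), "cx", "cy" (the principal point, pixels), "R" (3x3) and "t" (3): a world point X has camera coordinates R X + t; the wrist camera has in their place "T_tool_cam" (4x4, takes a point from camera to tool coordinates, whose origin is the TCP and whose axes are the flange's). Camera axes: x right, y down, z forward; pixel columns grow to the right and rows downward; lengths in m; the calibration is good to about 2 mm. A picture is of the moment at which its call begins: read the wrist's pose just before it. camera_params takes no time and is no camera call.
- manip.hand_in(): hands the job in; it is judged then, once.
Trained networks look in the newest picture that a camera, given by its name, has taken for a name from the list of things; names that differ only in an ending like _2 or _b are one class to them, and where a whole thing is asked for, a point or a joint stands for the part that bears it (a point fixed in the world has none). Each returns a list of dicts, best first, with "score" (0 to 1); they miss things now and then, are a little off and sometimes report something else, mostly with a low value. They report only what shows in the picture. A call takes as long as a camera call.
- finder.find_in(camera, thing): "position" ([x, y, z] in m, in world coordinates, good to about 4 mm: the middle of the surface that is visible of it).
The state is a dict: "clock": time; "joint_pos": joint angles; "joint_velocities": joint speeds; "tau": joint torques, N m; "position": TCP position; "ee_rot": TCP orientation; "ft_force": force on the tool from outside, world axes, zero at the start; "torque": the same for the moment, N m; "grip_width": opening from 0.0 (shut) to 1.0 (fully open); "grasp_force": force on a finger pad.
Only numpy, scipy, OpenCV 4.12 (cv2) and the standard library are available. Lean on these libraries where they do the work, as an engineer would, in place of code of your own. Each camera call takes 0.05 s, during which the arm holds its last target. There are 200 camera calls.

TASK

Set up the display ledge in order of height: stand the two game cartons, the sand timer and the teal pawn upright on the four cork pads, one centred on each pad, the tallest on the pad next to the brass knob and the shortest at the other end. The cartons' broad faces run parallel to the length of the ledge, either side to the front. Leave the stack of poker chips where it is.

Things in the scene. Friction and masses are not known exactly. Their poses are not given: they have to be found in the camera images.
- carton_large_mid (a point): the taller game carton (copper-brown cover), a closed box standing upright, 30 mm thick (x) x 68 mm wide (y) x 105 mm high (z), about 130 g. Grip it across its 30 mm thickness, from above. The point is its centre, half-way up; it starts standing on the table.
- carton_small_mid (a point): the lower, thinner game carton (dark green cover), a closed box standing upright, 24 mm thick (x) x 64 mm wide (y) x 92 mm high (z), about 120 g. Grip it across its 24 mm thickness, from above. The point is its centre, half-way up; it starts standing on the table.
- timer_mid (a point): sand timer, upright and round, two dark wooden end discs 33 mm across, 78 mm high, about 60 g; it may be gripped anywhere as a solid upright cylinder 33 mm across. The point is its centre, half-way up; z is its axis; it starts standing on the table.
- pawn_mid (a point): teal turned game pawn, upright and round, 36 mm high, foot 20 mm across, narrower neck and a round head on top, about 20 g. The point is its centre, half-way up; z is its axis; it starts standing on the table.
- chips_mid (a point): stack of poker chips, one solid body, 40 mm across and 20 mm high, standing among the things to be moved; it is to be left alone. The point is its centre, half-way up; z up.
- brass_knob (a point): top of the round brass knob, 24 mm across, that marks one end of the ledge (22 mm above the ledge's top face, 52 mm beyond the centre of the nearest pad). At the other end is only a flat pale wooden button. Which end has the knob changes.
- pad1_top (a point): The leftmost of four (seen from the robot): cork pad let into the dark wooden display ledge, 74 mm along the ledge, 52 mm across it. The point is the centre of its top face, 14 mm above the table; the ledge is level, 392 x 92 mm, 12 mm high. x points across the ledge away from the robot, y along the ledge to the left (seen from the robot), z up. Pads are 82 mm apart, centre to centre.
- pad2_top (a point): Second from the left: cork pad let into the dark wooden display ledge, 74 mm along the ledge, 52 mm across it. The point is the centre of its top face, 14 mm above the table; the ledge is level, 392 x 92 mm, 12 mm high. x points across the ledge away from the robot, y along the ledge to the left (seen from the robot), z up. Pads are 82 mm apart, centre to centre.
- pad3_top (a point): Third from the left: cork pad let into the dark wooden display ledge, 74 mm along the ledge, 52 mm across it. The point is the centre of its top face, 14 mm above the table; the ledge is level, 392 x 92 mm, 12 mm high. x points across the ledge away from the robot, y along the ledge to the left (seen from the robot), z up. Pads are 82 mm apart, centre to centre.
- pad4_top (a point): The rightmost of four: cork pad let into the dark wooden display ledge, 74 mm along the ledge, 52 mm across it. The point is the centre of its top face, 14 mm above the table; the ledge is level, 392 x 92 mm, 12 mm high. x points across the ledge away from the robot, y along the ledge to the left (seen from the robot), z up. Pads are 82 mm apart, centre to centre.

How it is judged:
By the outcome, as a careful person would: the job done as asked, in the order asked, and still so for the second after the job is handed in, with the robot touching nothing.
It also fails if it takes over 90 s, if anything falls off the work surface, if the arm or the gripper's body presses on something with over 40 N, if the wrist force passes 120 N, or if a joint passes its speed limit or range.

## Working session

There is one attempt and no reset: what is moved stays moved. The work goes in short steps, Python scripts to look and compute and a tool call to move; the robot and the scene stay as the last step left them, time stands still between calls to the robot, and variables do not carry over. Pictures are saved under pics/ and viewed, at most 14 in all, crops included, and the job is handed in when it is done.

Besides the shell and the picture viewer there is one more tool, called after "Request:" as name(argument=value, ...) on one line, values as JSON. arm_command: Moves the arm, as the interface text tells. Its arguments: {"type":"object","properties":{"plan":{"type":"array","items":{"type":"object","properties":{"dp":{"type":"array","items":{"type":"number"}},"spin":{"type":"number"}}}},"grip":{"type":"number"},"newtons":{"type":"number"}},"required":["plan"]}

```bash
mkdir -p pics; cat > h.py <<'E'
from workcell import manip, viewer, finder
import numpy as np, cv2
from scipy.spatial.transform import Rotation as Rot
def pose():
    o=manip.get_obs(); return o,np.array(o["position"]),Rot.from_quat(o["ee_rot"]).as_matrix()
def cam(name):
    p=viewer.camera_params(name); f=192/np.tan(np.radians(p["vertical_fov"]/2))
    if "R" in p: R=np.array(p["R"]);t=np.array(p["t"])
    else:
        o,P,Rt=pose(); T=np.array(p["T_tool_cam"]); Rw=Rt@T[:3,:3]; c=P+Rt@T[:3,3]; R=Rw.T; t=-R@c
    return f,p["cx"],p["cy"],R,t
def proj(C,X):
    f,cx,cy,R,t=C; q=np.atleast_2d(X)@R.T+t; return np.c_[cx+f*q[:,0]/q[:,2],cy+f*q[:,1]/q[:,2]]
def back(C,uv,z):
    f,cx,cy,R,t=C; uv=np.atleast_2d(uv); d=np.c_[(uv[:,0]-cx)/f,(uv[:,1]-cy)/f,np.ones(len(uv))]@R; c=-R.T@t
    return c+d*((z-c[2])/d[:,2])[:,None]
E
python3 - <<'E'
from h import *
o,P,R=pose(); print(o["clock"],P,R.round(3).tolist(),o["grip_width"])
for n in ("scene","top"):
    im=viewer.camera(n); cv2.imwrite(f"pics/{n}0.png",im); C=cam(n); print(n,C[0],(-C[3].T@C[4]).round(3),C[3].round(2).tolist())
    for t in ["carton_large_mid","carton_small_mid","timer_mid","pawn_mid","chips_mid","brass_knob","pad1_top","pad2_top","pad3_top","pad4_top"]:
        print(t,[(np.round(d["position"],3).tolist(),round(d["score"],2)) for d in finder.find_in(n,t)[:2]])
print(viewer.camera_params("wrist"))
E
```

```text
0.0 [0.25012654 0.57263218 0.40388411] [[-0.916, 0.4, -0.0], [0.4, 0.916, -0.001], [-0.0, -0.001, -1.0]] 1.0022286158821228
scene 462.85159853894504 [-0.158 -0.494  0.664] [[0.57, -0.82, -0.02], [-0.46, -0.3, -0.84], [0.68, 0.48, -0.55]]
carton_large_mid [([0.435, 0.222, 0.105], 0.87)]
carton_small_mid [([0.588, 0.241, 0.054], 0.79)]
timer_mid [([0.48, -0.221, 0.048], 0.61)]
pawn_mid [([0.421, -0.07, 0.012], 0.41)]
chips_mid [([0.435, 0.094, 0.02], 0.83)]
brass_knob []
pad1_top [([0.557, 0.058, 0.011], 0.65)]
pad2_top [([0.578, -0.018, 0.012], 0.87)]
pad3_top [([0.598, -0.1, 0.014], 0.69)]
pad4_top [([0.616, -0.175, 0.011], 0.89), ([0.576, -0.018, 0.014], 0.46)]
top 381.04220962261263 [0.4   0.003 1.031] [[0.0, -1.0, -0.02], [-0.98, 0.0, -0.17], [0.17, 0.02, -0.98]]
carton_large_mid [([0.444, 0.236, 0.104], 0.79), ([0.578, -0.014, 0.015], 0.55)]
carton_small_mid [([0.595, 0.244, 0.091], 0.97)]
timer_mid [([0.487, -0.216, 0.079], 0.46)]
pawn_mid [([0.425, -0.063, 0.014], 0.55)]
chips_mid [([0.441, 0.098, 0.019], 0.53)]
brass_knob [([0.549, 0.118, 0.034], 0.55)]
pad1_top [([0.564, 0.063, 0.012], 0.83)]
pad2_top [([0.577, -0.015, 0.014], 0.75)]
pad3_top [([0.598, -0.096, 0.012], 0.93)]
pad4_top [([0.617, -0.171, 0.017], 0.77), ([0.58, -0.012, 0.012], 0.16)]
{'vertical_fov': 69.21142536752802, 'cx': 253.53283191113354, 'cy': 191.40365248500302, 'T_tool_cam': array([[ 2.95459255e-04, -9.60255563e-01, -2.79122136e-01,
         7.18877623e-02],
       [ 9.99999949e-01,  2.51015033e-04,  1.94970771e-04,
        -1.18005303e-03],
       [-1.17157915e-04, -2.79122179e-01,  9.60255589e-01,
         3.11667232e-02],
       [ 0.00000000e+00,  0.00000000e+00,  0.00000000e+00,
         1.00000000e+00]])}
```

View pics/top0.png

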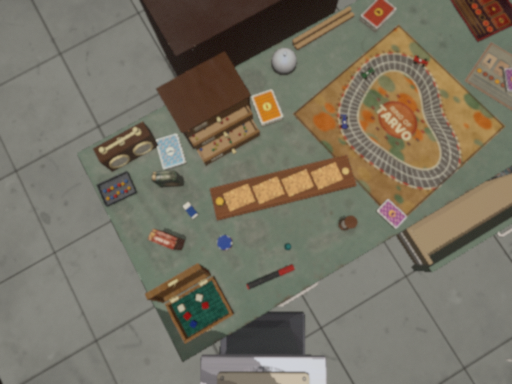

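View pics/scene0.png

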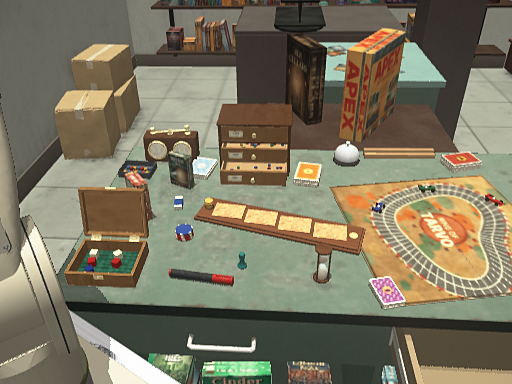

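Knob (golden, raised) is at the left end, around (220,201) in the top view; a pale button is at the right (346,171). Cartons are at about (166,240) and (168,179), the timer at (347,223), the pawn at (287,246) and the chips at (225,242). Next, a wrist look above the cartons.

Request:
arm_command(plan=[{"dp": [-42,-22,0]},{"dp": [-42,-22,0]},{"dp": [-42,-22,0]},{"dp": [-42,-22,0]},{"dp": [-42,-22,0]}], grip=-1, newtons=40)

```text
invalid input at $.plan[0]: expected keys dp, spin
```

Request:
arm_command(plan=[{"dp": [-42,-22,0]},{"dp": [-42,-22,0]},{"dp": [-42,-22,0]},{"dp": [0,0,0]},{"dp": [0,0,0]}])

```text
invalid input at $.plan[0]: expected keys dp, spin
```

```bash
python3 - <<'E'
from h import *
o,P,R=pose(); print(o["clock"],P,R.round(3).tolist(),np.round(o["joint_velocities"],2))
im=viewer.camera("wrist"); cv2.imwrite("pics/w1.png",cv2.resize(im,(768,576),interpolation=cv2.INTER_CUBIC)); np.savez("w1.npz",im=im,P=P,R=R)
C=cam("wrist")
for t in ["carton_large_mid","carton_small_mid","chips_mid","brass_knob"]:
    print(t,[(np.round(d["position"],3).tolist(),round(d["score"],2)) for d in finder.find_in("wrist",t)[:2]])
import pickle; pickle.dump(C,open("w1.pkl","wb"))
E
```

```text
1.1 [0.25013702 0.57278302 0.40474089] [[-0.916, 0.4, 0.0], [0.4, 0.916, 0.0], [0.0, 0.0, -1.0]] [-0. -0. -0.  0.  0.  0.  0.]
carton_large_mid [([0.426, 0.24, 0.051], 0.62)]
carton_small_mid []
chips_mid []
brass_knob []
```

View pics/w1.png

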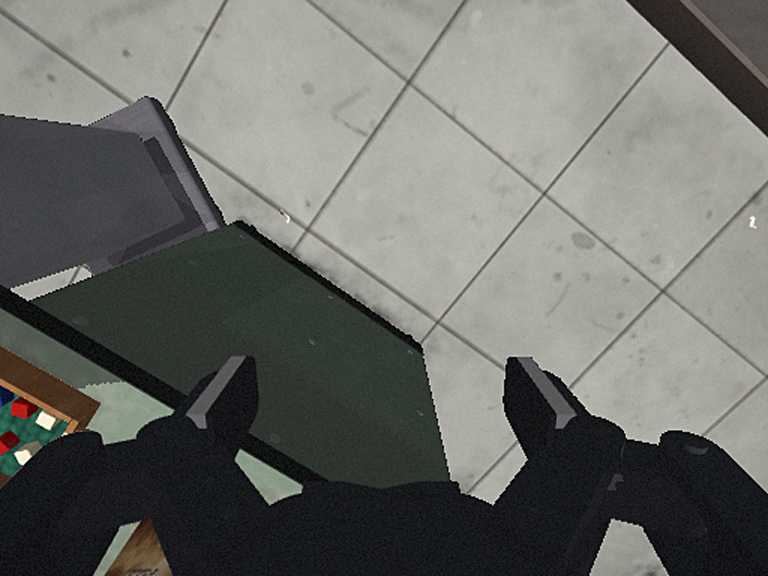

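```bash
cat >> h.py <<'E'
def rows(tx,ty,tz,yawdeg=None,n=None,start=None,mm=45):
    "plan rows for TCP target; yawdeg = world angle of tool y"
    o,P,R=pose()
    y0=np.arctan2(R[1,1],R[0,1]); 
    if start is not None: P,y0=np.array(start[:3]),np.radians(start[3])
    dy=0 if yawdeg is None else (np.radians(yawdeg)-y0+np.pi)%(2*np.pi)-np.pi
    d=np.array([tx,ty,tz])-P
    n=n or int(max(np.ceil(np.linalg.norm(d)*1000/mm),np.ceil(abs(dy)/.14),1))
    p=P.copy(); a=y0; out=[]
    for i in range(n):
        g=P+d*(i+1)/n; e=g-p
        X=np.array([-np.sin(a),np.cos(a),0]); Y=np.array([np.cos(a),np.sin(a),0])
        q=np.round([e@X*1000,e@Y*1000,-e[2]*1000]); s=round((a-(y0+dy*(i+1)/n)),2)
        s=round(float(s),2); out.append((q.astype(int).tolist(),s)); p=p+X*q[0]/1e3+Y*q[1]/1e3-np.array([0,0,q[2]/1e3]); a-=s
    for i in range(0,n,5): print([f'{q}{s}' for q,s in out[i:i+5]])
    print("end",p.round(4),np.degrees(a).round(1)); return (*p,np.degrees(a))
E
python3 -c "
from h import *
rows(.515,.235,.42,-10)"
```

```text
['[-38, -20, -2]0.13', '[-40, -16, -1]0.14', '[-42, -9, -2]0.13', '[-42, -4, -1]0.13', '[-43, 1, -2]0.14']
['[-43, 8, -1]0.13', '[-41, 13, -2]0.13', '[-38, 18, -1]0.14', '[-36, 23, -2]0.13', '[-33, 28, -1]0.13']
end [0.5148 0.2351 0.4197] -9.8
```

Request:
arm_command(plan=[{"dp": [-38,-20,-2],"spin": 0.13},{"dp": [-40,-16,-1],"spin": 0.14},{"dp": [-42,-9,-2],"spin": 0.13},{"dp": [-42,-4,-1],"spin": 0.13},{"dp": [-43,1,-2],"spin": 0.14}], grip=-1, newtons=40)

```text
clock: 1.85
position: [0.3829, 0.4025, 0.4129]
ee_rot: [0.517, 0.856, 0.0, -0.0]
ft_force: [1.0, 0.1, -0.2]
grip_width: 0.997
grasp_force: 0.0
```

Request:
arm_command(plan=[{"dp": [-43,8,-1],"spin": 0.13},{"dp": [-41,13,-2],"spin": 0.13},{"dp": [-38,18,-1],"spin": 0.14},{"dp": [-36,23,-2],"spin": 0.13},{"dp": [-33,28,-1],"spin": 0.13}])

```text
clock: 2.35
position: [0.5155, 0.2337, 0.4202]
ee_rot: [0.767, 0.642, 0.0, -0.0]
ft_force: [0.7, 0.4, -0.4]
grip_width: 0.999
grasp_force: 0.0
```

Request:
arm_command(plan=[{"dp": [0,0,0],"spin": 0},{"dp": [0,0,0],"spin": 0}])

```text
clock: 2.55
position: [0.5152, 0.2344, 0.4197]
ee_rot: [0.765, 0.644, 0.0, -0.0]
ft_force: [-0.1, 1.2, -0.3]
grip_width: 1.0
grasp_force: 0.0
```

```bash
cat > w.py <<'E'
from h import *
import sys,pickle
n=sys.argv[1]
o,P,R=pose(); C=cam("wrist"); im=viewer.camera("wrist"); print(o["clock"],P.round(4),np.degrees(np.arctan2(R[1,1],R[0,1])).round(1),R[2,2].round(4),"j7",o["joint_pos"][6].round(2),o["grip_width"])
cv2.imwrite(f"pics/{n}.png",cv2.resize(im,(768,576),interpolation=cv2.INTER_CUBIC)); pickle.dump((im,C),open(n+".pkl","wb"))
for t in sys.argv[2:]: print(t,[(np.round(d["position"],3).tolist(),round(d["score"],2)) for d in finder.find_in("wrist",t)[:2]])
E
python3 w.py w2 carton_large_mid carton_small_mid
```

```text
2.55 [0.5152 0.2344 0.4197] -9.9 -1.0 j7 -0.63 1.0000262408890785
carton_large_mid [([0.446, 0.249, 0.103], 0.75)]
carton_small_mid [([0.602, 0.254, 0.097], 0.93)]
```

View pics/w2.png

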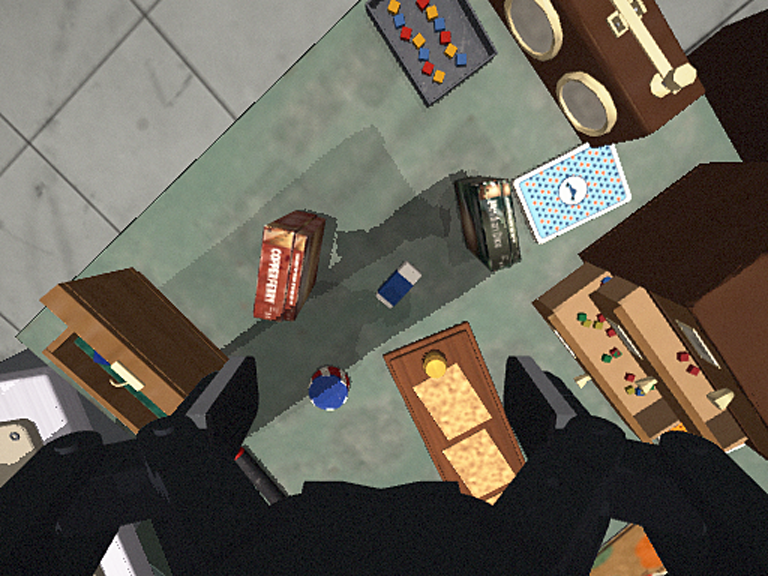

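The copper carton is around (290,265) and the green one around (490,222). The game chest's lid is lower left and the chest of drawers is to the right. I'll crop the cartons to get their top corners.

```bash
python3 - <<'E'
import pickle,cv2,numpy as np
im,C=pickle.load(open("w2.pkl","rb"))
a=cv2.resize(im[130:225,155:235],None,fx=5,fy=6*5/6,interpolation=cv2.INTER_CUBIC)
b=cv2.resize(im[105:200,290:360],None,fx=5,fy=5,interpolation=cv2.INTER_CUBIC)
cv2.imwrite("pics/c2.png",np.hstack([a,b])); print(a.shape,b.shape)
E
```

```text
(475, 400, 3) (475, 350, 3)
```

View pics/c2.png

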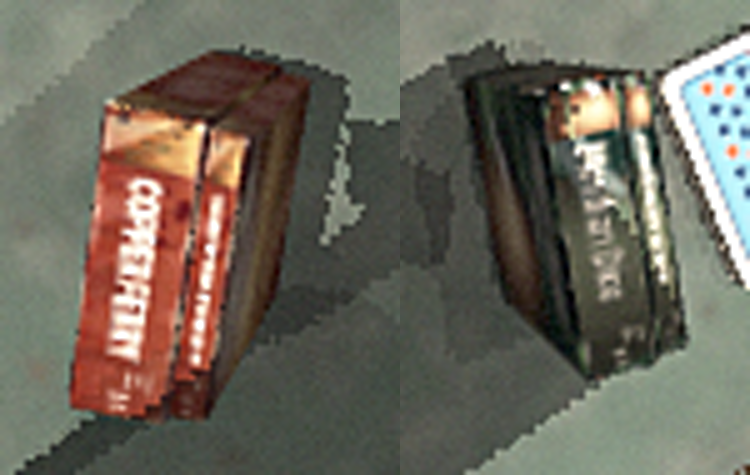

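```bash
cat >> h.py <<'E'
from scipy.optimize import least_squares
def fitbox(C,uv,z,tx,wy,x0):
    # uv corner order must match (+-) list ; returns x,y,yaw(deg) of thickness axis
    K=np.array([[-1,1],[1,1],[1,-1],[-1,-1]])*[tx/2,wy/2]
    def pts(q): c,s=np.cos(q[2]),np.sin(q[2]); return np.c_[K@np.array([[c,s],[-s,c]])+q[:2],np.full(4,z)]
    r=least_squares(lambda q:(proj(C,pts(q))-uv).ravel(),x0); return r.x[0],r.x[1],np.degrees(r.x[2]),r.fun.reshape(4,2).round(1).tolist()
E
python3 - <<'E'
from h import *; import pickle
im,C=pickle.load(open("w2.pkl","rb"))
L=np.array([[105,103],[250,133],[212,415],[72,408]])/5+[155,130]
G=np.array([[145,90],[250,75],[288,340],[190,378]])/5+[290,105]
print(fitbox(C,L,.105,.03,.068,[.446,.249,0]))
print(fitbox(C,G,.092,.024,.064,[.6,.25,0]))
E
```

```text
(np.float64(0.44403790525354747), np.float64(0.24239009499334643), np.float64(-20.01932537545025), [[-0.1, -0.9], [0.2, -1.7], [-0.3, 3.1], [0.2, -0.1]])
(np.float64(0.6031209119772754), np.float64(0.24912644628195418), np.float64(3.4849135343463886), [[-1.4, -0.3], [0.6, -2.8], [1.5, 3.1], [-0.6, 0.5]])
```

```bash
python3 - <<'E'
from h import *; import pickle
im,C=pickle.load(open("w2.pkl","rb"))
print(back(C,np.array([[560,137],[610,145],[575,75]])/1.5,.0).round(3),"lid",back(C,np.array([[135,268],[232,355],[45,297]])/1.5,.1).round(3))
c=np.array([[.5605,.0605],[.5775,-.0165],[.598,-.098],[.6165,-.173]]); d=c[3]-c[0]; print(np.degrees(np.arctan2(d[0],-d[1])),c.mean(0))
rows(.54,-.06,.44,13)
E
```

```text
[[0.685 0.301 0.   ]
 [0.729 0.286 0.   ]
 [0.701 0.348 0.   ]] lid [[0.342 0.265 0.1  ]
 [0.392 0.188 0.1  ]
 [0.271 0.255 0.1  ]]
13.486452357654663 [ 0.588125 -0.05675 ]
['[-41, 11, -3]-0.06', '[-42, 8, -3]-0.05', '[-42, 6, -3]-0.06', '[-42, 4, -3]-0.06', '[-43, 1, -3]-0.05']
['[-42, -1, -2]-0.06', '[-43, -4, -3]-0.05']
end [ 0.5399 -0.0603  0.4396] 12.7
```

Request:
arm_command(plan=[{"dp": [-41,11,-3],"spin": -0.06},{"dp": [-42,8,-3],"spin": -0.05},{"dp": [-42,6,-3],"spin": -0.06},{"dp": [-42,4,-3],"spin": -0.06},{"dp": [-43,1,-3],"spin": -0.05}])

```text
clock: 3.2
position: [0.5325, 0.0229, 0.435]
ee_rot: [0.665, 0.746, 0.0, -0.0]
ft_force: [0.5, -0.3, -0.5]
grip_width: 1.001
grasp_force: 0.0
```

Request:
arm_command(plan=[{"dp": [-42,-1,-2],"spin": -0.06},{"dp": [-43,-4,-3],"spin": -0.05},{"dp": [0,0,0],"spin": 0},{"dp": [0,0,0],"spin": 0}])

```text
clock: 3.6
position: [0.5397, -0.0615, 0.4397]
ee_rot: [0.626, 0.78, 0.0, -0.0]
ft_force: [0.2, 1.0, -0.3]
grip_width: 0.998
grasp_force: 0.0
```

```bash
python3 w.py w3 pad1_top pad2_top pad3_top pad4_top timer_mid pawn_mid chips_mid brass_knob
```

```text
3.6 [ 0.5397 -0.0615  0.4397] 12.5 -1.0 j7 0.31 0.9975655626331243
pad1_top []
pad2_top [([0.578, -0.012, 0.014], 0.83)]
pad3_top [([0.603, -0.096, 0.014], 0.67)]
pad4_top [([0.616, -0.176, 0.014], 0.7)]
timer_mid [([0.485, -0.216, 0.062], 0.73)]
pawn_mid [([0.436, -0.069, 0.012], 0.63)]
chips_mid [([0.442, 0.095, 0.022], 0.59)]
brass_knob [([0.545, 0.113, 0.036], 0.72)]
```

View pics/w3.png

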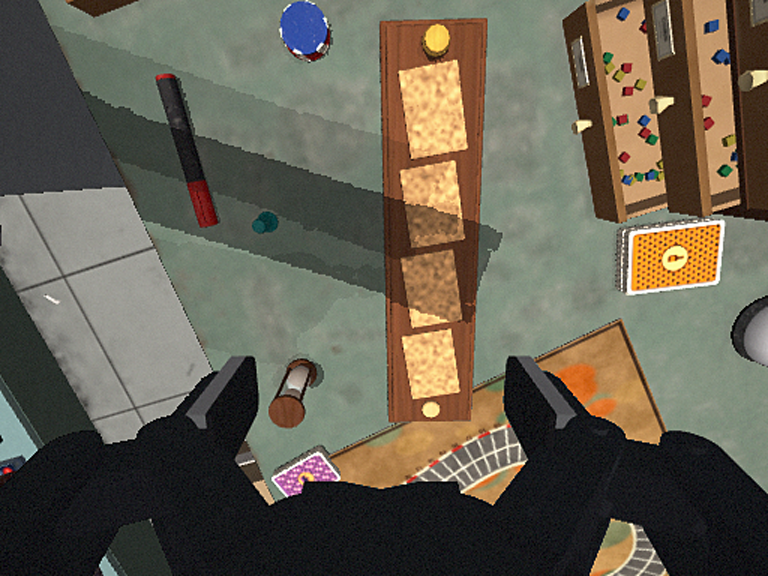

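The ledge spans (380,20) to (471,420), with the knob at (436,40) and the button at (431,410). The timer's top disc is at (287,407), the pawn's head is near (260,225) and the chips are at (305,28).

```bash
cat > /tmp/a.py <<'E'
from h import *; import pickle
im,C=pickle.load(open("w3.pkl","rb"))
r=fitbox(C,np.array([[380,20],[487,18],[471,420],[389,421]])/1.5,.012,.092,.392,[.58,-.05,.2]); print(r)
u=np.array([np.cos(np.radians(r[2])),np.sin(np.radians(r[2]))]); v=np.array([-u[1],u[0]])
for s in (123,41,-41,-123): print("model pad",(np.array(r[:2])+v*s/1e3).round(4))
print("pads",back(C,np.array([[433,110],[434,204],[431,288],[431,364]])/1.5,.014).round(4).tolist())
print("timer top",back(C,np.array([287,407])/1.5,.078).round(4)[:, :2]); print("bot",back(C,np.array([[303,373]])/1.5,.003).round(4)[:, :2])
print("pawn head",back(C,np.array([[260,225]])/1.5,.030).round(4)[:, :2],"foot",back(C,np.array([[270,217]])/1.5,.003).round(4)[:, :2])
print("knob",back(C,np.array([[436,38]])/1.5,.034).round(4), "chips",back(C,np.array([[304,27]])/1.5,.02).round(4))
E
python3 /tmp/a.py; python3 - <<'E'
import pickle,cv2,numpy as np
im,C=pickle.load(open("w3.pkl","rb"))
a=cv2.resize(im[130:165,160:195],(400,400),interpolation=cv2.INTER_CUBIC)
b=cv2.resize(im[235:290,170:220],(364,400),interpolation=cv2.INTER_CUBIC)
cv2.imwrite("pics/c3.png",np.hstack([a,b]))
E
```

```text
(np.float64(0.5876972895620303), np.float64(-0.056724108083602766), np.float64(14.015175364639125), [[-1.2, -1.3], [1.2, -2.1], [0.7, 2.8], [-0.7, 3.3]])
model pad [0.5579 0.0626]
model pad [ 0.5778 -0.0169]
model pad [ 0.5976 -0.0965]
model pad [ 0.6175 -0.1761]
pads [[0.5578, 0.0631, 0.014], [0.5792, -0.0152, 0.014], [0.5968, -0.0947, 0.014], [0.6174, -0.1745, 0.014]]
timer top [[ 0.4863 -0.2144]]
bot [[ 0.4883 -0.2198]]
pawn head [[ 0.4278 -0.0667]] foot [[ 0.4294 -0.0622]]
knob [[0.545  0.1123 0.034 ]] chips [[0.438  0.1004 0.02  ]]
```

View pics/c3.png

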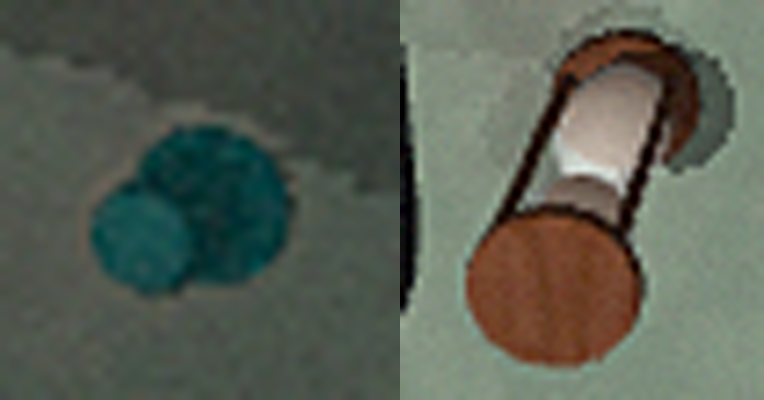

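```bash
python3 - <<'E'
from h import *; import pickle
im,C=pickle.load(open("w3.pkl","rb"))
print("timer",back(C,[191.3,274.2],.078).round(4)); print("pawn head",back(C,[172.5,150.8],.03).round(4),"foot",back(C,[178.6,147.9],.004).round(4),"marker",back(C,np.array([215,222])/1.5,.01).round(4))
s=rows(.429,-.0645,.25,14)
s=rows(.429,-.0645,.178,14,start=s)
E
```

```text
timer [[ 0.487  -0.2188  0.078 ]]
pawn head [[ 0.4269 -0.068   0.03  ]] foot [[ 0.4283 -0.0671  0.004 ]] marker [[ 0.3806 -0.077   0.01  ]]
['[4, -22, 38]-0.0', '[4, -22, 38]-0.01', '[5, -21, 38]-0.0', '[4, -22, 38]-0.01', '[5, -22, 38]-0.0']
end [ 0.4286 -0.0645  0.2497] 13.7
['[0, 0, 36]-0.0', '[0, 0, 36]-0.0']
end [ 0.4286 -0.0645  0.1777] 13.7
```

Request:
arm_command(plan=[{"dp": [4,-22,38],"spin": 0},{"dp": [4,-22,38],"spin": -0.01},{"dp": [4,-22,38],"spin": 0},{"dp": [4,-22,38],"spin": -0.01},{"dp": [3,-22,37],"spin": 0}], grip=-0.05)

```text
clock: 4.55
position: [0.4271, -0.0678, 0.2495]
ee_rot: [0.617, 0.787, 0.0, 0.0]
ft_force: [1.6, 0.1, -0.6]
grip_width: 0.519
grasp_force: 0.0
```

Request:
arm_command(plan=[{"dp": [0,0,0],"spin": 0},{"dp": [0,0,0],"spin": 0}])

```text
clock: 4.75
position: [0.4283, -0.068, 0.2508]
ee_rot: [0.618, 0.786, -0.0, -0.0]
ft_force: [1.8, -0.5, 0.3]
grip_width: 0.522
grasp_force: 0.0
```

```bash
python3 w.py w4
```

```text
4.75 [ 0.4283 -0.068   0.2508] 13.7 -1.0 j7 0.33 0.5222924057244888
```

View pics/w4.png

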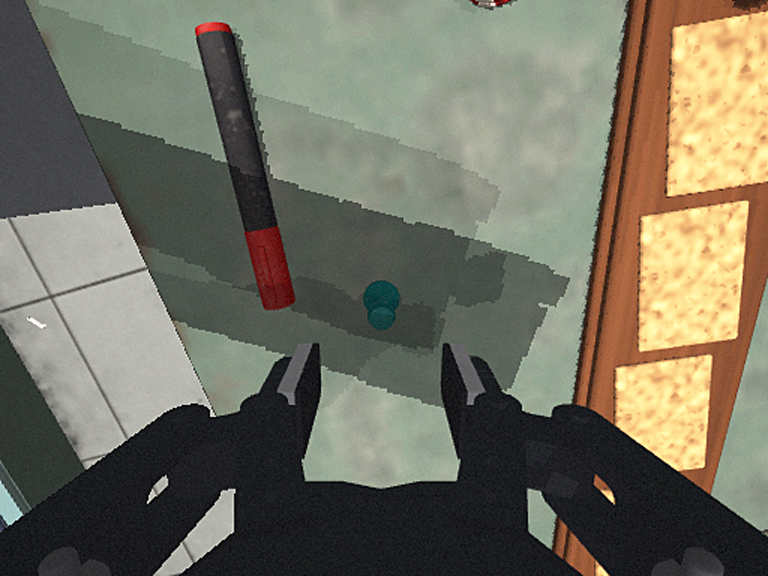

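The pawn (381,305) is centred between the fingers, and the marker is clear at left. I'll work out its position once more and plan the lift.

```bash
python3 - <<'E'
from h import *; import pickle
im,C=pickle.load(open("w4.pkl","rb"))
print(back(C,np.array([381,317])/1.5,.03).round(4),back(C,np.array([381,298])/1.5,.004).round(4))
s=rows(.428,-.0675,.24,14,start=(.4278,-.0675,.178,13.7))
s=rows(.6175,-.1753,.24,14,start=s); s=rows(.6175,-.1753,.193,14,start=s)
E
```

```text
[[ 0.4271 -0.0678  0.03  ]] [[ 0.4268 -0.0665  0.004 ]]
['[0, 0, -31]-0.0', '[0, 0, -31]-0.01']
end [ 0.4278 -0.0675  0.24  ] 14.3
['[-30, 31, 0]0.0', '[-30, 32, 0]0.0', '[-31, 31, 0]0.0', '[-30, 32, 0]0.0', '[-30, 31, 0]0.0']
end [ 0.6172 -0.1751  0.24  ] 14.3
['[0, 0, 23]0.0', '[0, 0, 24]0.0']
end [ 0.6172 -0.1751  0.193 ] 14.3
```

Request:
arm_command(plan=[{"dp": [0,0,36],"spin": 0},{"dp": [0,0,30],"spin": 0},{"dp": [0,0,7],"spin": 0},{"dp": [0,0,0],"spin": 0}])

```text
clock: 5.2
position: [0.4291, -0.068, 0.1781]
ee_rot: [0.618, 0.786, -0.0, 0.0]
ft_force: [0.0, -0.0, 0.2]
grip_width: 0.526
grasp_force: 0.0
```

Request:
arm_command(plan=[{"dp": [0,0,0],"spin": 0},{"dp": [0,0,0],"spin": 0},{"dp": [0,0,0],"spin": 0},{"dp": [0,0,0],"spin": 0},{"dp": [0,0,0],"spin": 0}], grip=1, newtons=25)

```text
clock: 5.7
position: [0.4293, -0.0681, 0.1792]
ee_rot: [0.618, 0.786, 0.001, 0.001]
ft_force: [-0.4, -0.2, 8.4]
grip_width: 0.187
grasp_force: 24.6
```

Request:
arm_command(plan=[{"dp": [0,0,-10],"spin": 0},{"dp": [0,0,-25],"spin": 0},{"dp": [0,0,-30],"spin": -0.01},{"dp": [0,0,0],"spin": 0}])

```text
clock: 6.1
position: [0.4296, -0.0684, 0.2467]
ee_rot: [0.614, 0.789, 0.002, 0.002]
ft_force: [0.4, -0.2, -0.8]
grip_width: 0.187
grasp_force: 24.5
```

```bash
python3 w.py w5
```

```text
6.1 [ 0.4296 -0.0684  0.2467] 14.3 -1.0 j7 0.35 0.1870618491354813
```

View pics/w5.png

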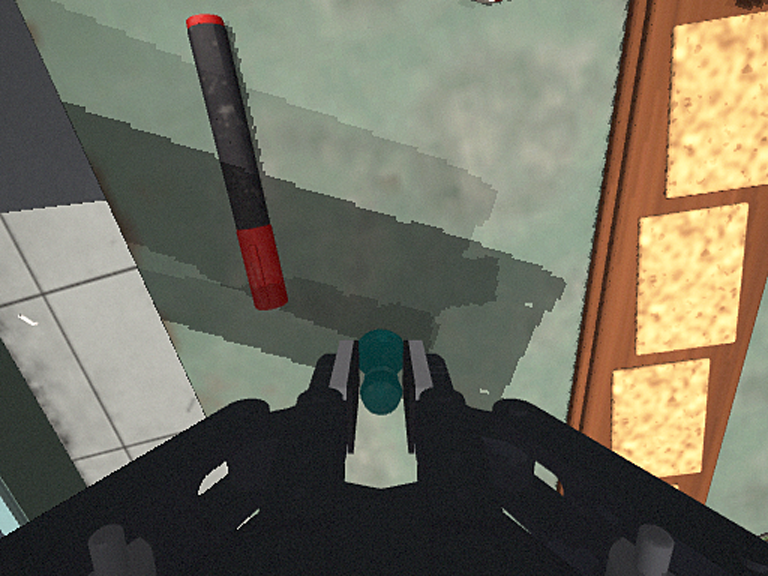

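```bash
python3 - <<'E'
from h import *; import pickle
im,C=pickle.load(open("w5.pkl","rb"))
z=.2467-.179
for q,h in (([381,392],.03),([381,348],.004)): print(back(C,np.array(q)/1.5,z+h).round(4))
rows(.6175+.001,-.1753,.2467,14)
E
```

```text
[[ 0.429  -0.0669  0.0977]]
[[ 0.4284 -0.0636  0.0717]]
['[-30, 31, 0]0.0', '[-30, 32, -1]0.0', '[-30, 31, 0]0.0', '[-30, 32, 0]0.0', '[-31, 31, -1]0.0']
end [ 0.6184 -0.1758  0.247 ] 14.3
```

Request:
arm_command(plan=[{"dp": [-30,31,0],"spin": 0},{"dp": [-30,32,0],"spin": 0},{"dp": [-30,31,0],"spin": 0},{"dp": [-31,32,0],"spin": 0},{"dp": [-31,31,0],"spin": 0}])

```text
clock: 6.65
position: [0.6192, -0.1772, 0.2417]
ee_rot: [0.614, 0.79, -0.0, -0.001]
ft_force: [1.1, 0.5, 0.8]
grip_width: 0.192
grasp_force: 24.5
```

Request:
arm_command(plan=[{"dp": [0,0,20],"spin": 0},{"dp": [0,0,20],"spin": 0},{"dp": [0,0,8],"spin": 0},{"dp": [0,0,0],"spin": 0},{"dp": [0,0,0],"spin": 0}])

```text
clock: 7.15
position: [0.6177, -0.1766, 0.1946]
ee_rot: [0.614, 0.789, -0.0, -0.0]
ft_force: [-0.4, 0.1, 0.1]
grip_width: 0.191
grasp_force: 25.4
```

Request:
arm_command(plan=[{"dp": [0,0,3],"spin": 0},{"dp": [0,0,0],"spin": 0}])

```text
clock: 7.35
position: [0.6181, -0.1766, 0.1931]
ee_rot: [0.614, 0.789, 0.001, 0.0]
ft_force: [-4.4, 1.5, 12.0]
grip_width: 0.196
grasp_force: 27.0
```

Request:
arm_command(plan=[{"dp": [0,0,-1],"spin": 0},{"dp": [0,0,0],"spin": 0}])

```text
clock: 7.55
position: [0.618, -0.1766, 0.1931]
ee_rot: [0.614, 0.79, 0.0, 0.0]
ft_force: [-2.4, 1.1, 6.3]
grip_width: 0.192
grasp_force: 26.1
```

Request:
arm_command(plan=[{"dp": [0,0,0],"spin": 0},{"dp": [0,0,0],"spin": 0},{"dp": [0,0,0],"spin": 0}], grip=-0.05)

```text
clock: 7.85
position: [0.6178, -0.1766, 0.1924]
ee_rot: [0.614, 0.789, -0.0, -0.0]
ft_force: [-0.7, -0.3, 0.6]
grip_width: 0.524
grasp_force: 0.0
```

```bash
python3 - <<'E'
from h import *
s=rows(*pose()[1][:2],.29,14); s=rows(.487,-.2188,.29,14,start=s); rows(.487,-.2188,.205,14,start=s)
E
```

```text
['[0, 0, -33]0.0', '[0, 0, -32]0.0', '[0, 0, -33]0.0']
end [ 0.6178 -0.1766  0.2904] 14.3
['[-2, -34, 0]0.0', '[-2, -35, 0]0.0', '[-3, -34, 0]0.0', '[-2, -34, 0]0.0']
end [ 0.4872 -0.2191  0.2904] 14.3
['[0, 0, 43]0.0', '[0, 0, 42]0.0']
end [ 0.4872 -0.2191  0.2054] 14.3
```

Request:
arm_command(plan=[{"dp": [0,0,-33],"spin": 0},{"dp": [0,0,-32],"spin": 0},{"dp": [0,0,-33],"spin": 0},{"dp": [0,0,0],"spin": 0}])

```text
clock: 8.25
position: [0.619, -0.1775, 0.2954]
ee_rot: [0.614, 0.789, 0.002, 0.003]
ft_force: [0.2, 0.6, -0.2]
grip_width: 0.527
grasp_force: 0.0
```

Request:
arm_command(plan=[{"dp": [-2,-34,0],"spin": 0},{"dp": [-2,-35,0],"spin": 0},{"dp": [-3,-34,0],"spin": 0},{"dp": [-2,-34,0],"spin": 0},{"dp": [0,0,0],"spin": 0}], grip=-0.4)

```text
clock: 8.75
position: [0.4834, -0.2215, 0.2901]
ee_rot: [0.616, 0.788, -0.0, -0.001]
ft_force: [-0.3, 0.8, -0.4]
grip_width: 0.699
grasp_force: 0.0
```

```bash
python3 w.py w6
```

```text
8.75 [ 0.4834 -0.2215  0.2901] 14.0 -1.0 j7 0.73 0.6988097508906166
```

View pics/w6.png

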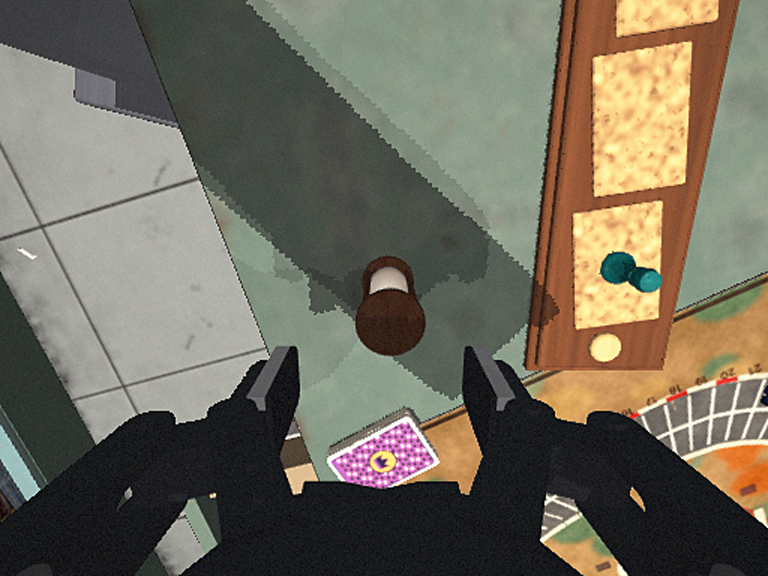

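The pawn stands on pad 4, with its foot at (618,267) and the pad centre near (617,265). The timer's top disc is at (391,322).

```bash
python3 - <<'E'
from h import *; import pickle
im,C=pickle.load(open("w6.pkl","rb"))
t=back(C,np.array([390.5,322])/1.5,.078)[0]; print(t,back(C,np.array([618,267])/1.5,.016))
rows(t[0],t[1],.20,14)
E
```

```text
[ 0.48594273 -0.21934565  0.078     ] [[ 0.61624927 -0.17505621  0.016     ]]
['[0, 0, 30]0.0', '[0, 0, 30]0.0', '[1, 1, 30]0.0']
end [ 0.4863 -0.219   0.2005] 14.1
```

Request:
arm_command(plan=[{"dp": [1,1,30],"spin": 0},{"dp": [0,0,30],"spin": 0},{"dp": [0,0,30],"spin": 0},{"dp": [0,0,0],"spin": 0}])

```text
clock: 9.2
position: [0.4872, -0.2167, 0.1971]
ee_rot: [0.613, 0.79, -0.001, -0.003]
ft_force: [-0.1, 0.1, 0.7]
grip_width: 0.702
grasp_force: 0.0
```

Request:
arm_command(plan=[{"dp": [0,0,0],"spin": 0},{"dp": [0,0,0],"spin": 0},{"dp": [0,0,0],"spin": 0},{"dp": [0,0,0],"spin": 0}], grip=1, newtons=30)

```text
clock: 9.6
position: [0.4887, -0.2182, 0.2021]
ee_rot: [0.614, 0.789, 0.001, 0.001]
ft_force: [-1.0, -0.0, 7.4]
grip_width: 0.379
grasp_force: 30.1
```

```bash
python3 - <<'E'
from h import *
o,P,R=pose(); print(P,o["grip_width"],o["grasp_force"])
t=np.array([.4859,-.2194]); T=np.array([.5973,-.0955]); off=(P[:2]-t); v=np.array([-.242,.97]); off=v*(off@v); print(off)
s=rows(P[0],P[1],.29,14); s=rows(*(T+off),.29,14,start=s); rows(*(T+off),P[2]+.015,14,start=s)
E
```

```text
[ 0.48872845 -0.21817654  0.20210707] 0.37855910437027795 30.07497936487198
[-0.00012155  0.0004872 ]
['[0, 0, -44]0.0', '[0, 0, -44]0.0']
end [ 0.4887 -0.2182  0.2901] 14.3
['[23, 34, 0]0.0', '[23, 34, 0]0.0', '[23, 34, 0]0.0', '[24, 33, 0]0.0']
end [ 0.5966 -0.0948  0.2901] 14.3
['[0, 0, 36]0.0', '[0, 0, 37]0.0']
end [ 0.5966 -0.0948  0.2171] 14.3
```

Request:
arm_command(plan=[{"dp": [0,0,-44],"spin": 0},{"dp": [0,0,-44],"spin": 0},{"dp": [23,34,0],"spin": 0},{"dp": [23,34,0],"spin": 0},{"dp": [23,34,0],"spin": 0}])

```text
clock: 10.1
position: [0.5708, -0.1248, 0.2899]
ee_rot: [0.614, 0.789, 0.001, 0.001]
ft_force: [0.3, -0.1, -0.4]
grip_width: 0.379
grasp_force: 30.1
```

Request:
arm_command(plan=[{"dp": [24,33,0],"spin": 0},{"dp": [0,0,30],"spin": 0},{"dp": [0,0,33],"spin": 0},{"dp": [0,0,0],"spin": 0},{"dp": [0,0,0],"spin": 0}])

```text
clock: 10.6
position: [0.596, -0.0949, 0.2265]
ee_rot: [0.614, 0.789, -0.0, -0.0]
ft_force: [-0.2, 0.0, 0.2]
grip_width: 0.375
grasp_force: 30.2
```

```bash
python3 - <<'E'
from h import *
print(pose()[1]); rows(.5966,-.0948,.2165,14.2)
E
```

```text
[ 0.59595932 -0.09486133  0.22646493]
['[0, 1, 10]0.0']
end [ 0.5969 -0.0946  0.2165] 14.2
```

Request:
arm_command(plan=[{"dp": [0,1,7],"spin": 0},{"dp": [0,0,3],"spin": 0},{"dp": [0,0,0],"spin": 0}])

```text
clock: 10.9
position: [0.5972, -0.0944, 0.2163]
ee_rot: [0.614, 0.789, 0.0, 0.0]
ft_force: [1.0, -0.2, -0.0]
grip_width: 0.379
grasp_force: 30.1
```

Request:
arm_command(plan=[{"dp": [0,0,1],"spin": 0},{"dp": [0,0,0],"spin": 0}])

```text
clock: 11.1
position: [0.5972, -0.0945, 0.2162]
ee_rot: [0.614, 0.789, 0.001, 0.0]
ft_force: [-4.4, 0.2, 8.8]
grip_width: 0.376
grasp_force: 31.2
```

Request:
arm_command(plan=[{"dp": [0,0,0],"spin": 0},{"dp": [0,0,0],"spin": 0},{"dp": [0,0,0],"spin": 0},{"dp": [0,0,0],"spin": 0}], grip=-0.4)

```text
clock: 11.5
position: [0.5969, -0.0943, 0.2146]
ee_rot: [0.614, 0.789, -0.0, -0.0]
ft_force: [0.6, 0.6, 0.4]
grip_width: 0.701
grasp_force: 0.0
```

Request:
arm_command(plan=[{"dp": [0,0,-30],"spin": 0},{"dp": [0,0,-45],"spin": 0},{"dp": [0,0,-45],"spin": 0},{"dp": [0,0,0],"spin": 0}])

```text
clock: 11.9
position: [0.5984, -0.0952, 0.341]
ee_rot: [0.614, 0.789, 0.003, 0.004]
ft_force: [0.7, -0.1, -1.0]
grip_width: 0.698
grasp_force: 0.0
```

```bash
python3 - <<'E'
from h import *
s=rows(.603,.249,.35,3.5); rows(.603,.249,.215,3.5,start=s)
E
```

```text
['[42, 11, -1]0.02', '[41, 10, -1]0.03', '[42, 9, -1]0.02', '[43, 9, -1]0.02', '[42, 7, -2]0.03']
['[43, 6, -1]0.02', '[42, 5, -1]0.02', '[43, 5, -1]0.03']
end [0.6033 0.2489 0.35  ] 3.3
['[0, 0, 34]-0.0', '[0, 0, 34]-0.0', '[0, 0, 33]-0.0', '[0, 0, 34]-0.0']
end [0.6033 0.2489 0.215 ] 3.3
```

Request:
arm_command(plan=[{"dp": [42,11,-2],"spin": 0.02},{"dp": [41,10,-2],"spin": 0.03},{"dp": [42,9,-2],"spin": 0.02},{"dp": [43,9,-2],"spin": 0.02},{"dp": [42,7,-2],"spin": 0.03}])

```text
clock: 12.4
position: [0.5994, 0.1227, 0.3444]
ee_rot: [0.66, 0.751, 0.0, -0.0]
ft_force: [0.4, 0.9, -0.4]
grip_width: 0.701
grasp_force: 0.0
```

Request:
arm_command(plan=[{"dp": [43,6,-1],"spin": 0.02},{"dp": [42,5,-1],"spin": 0.02},{"dp": [43,5,-1],"spin": 0.03},{"dp": [0,0,0],"spin": 0},{"dp": [0,0,0],"spin": 0}])

```text
clock: 12.9
position: [0.6013, 0.251, 0.3468]
ee_rot: [0.685, 0.729, -0.0, -0.0]
ft_force: [1.0, -0.2, -0.6]
grip_width: 0.699
grasp_force: 0.0
```

```bash
python3 w.py w7 carton_small_mid
```

```text
12.9 [0.6013 0.251  0.3468] 3.5 -1.0 j7 -0.26 0.6991395512737351
carton_small_mid [([0.605, 0.258, 0.094], 0.58)]
```

View pics/w7.png

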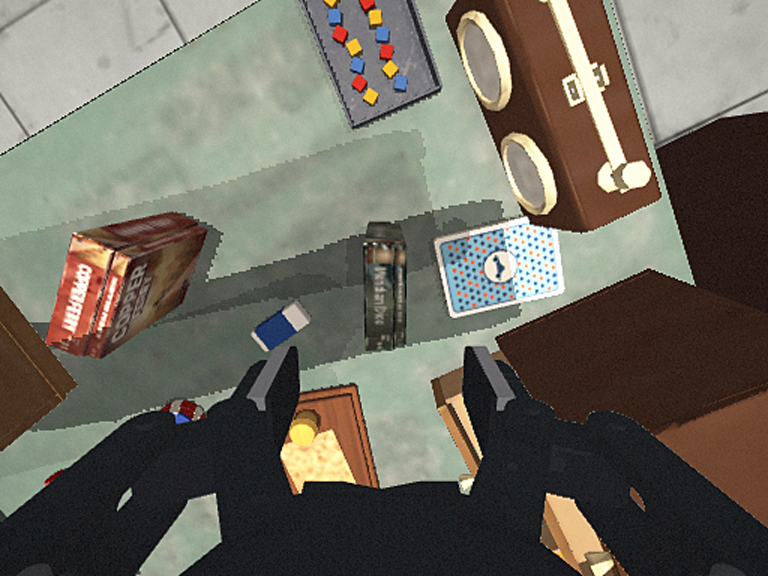

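```bash
python3 - <<'E'
from h import *; import pickle
im,C=pickle.load(open("w7.pkl","rb"))
r=fitbox(C,np.array([[363,239],[407,237],[407,347],[366,351]])/1.5,.092,.024,.064,[.6,.25,0]);print(r)
L=np.array([[70,234],[124,255],[101,355],[47,342]])/1.5
print(fitbox(C,L,.105,.03,.068,[.445,.245,-.3]))
rows(r[0],r[1],.215,r[2])
E
```

```text
(np.float64(0.6027568647358954), np.float64(0.25131292532640875), np.float64(4.844729138443354), [[-0.4, 0.3], [-0.1, 1.0], [0.3, 0.3], [0.2, -1.8]])
(np.float64(0.4432942615609425), np.float64(0.2433926688575692), np.float64(-18.784637267937985), [[-0.8, -3.1], [2.3, -2.3], [-0.6, 5.3], [-0.9, 1.3]])
['[1, 0, 44]-0.01', '[1, 1, 44]-0.01', '[1, 0, 44]-0.01']
end [0.6027 0.2514 0.2154] 5.0
```

Request:
arm_command(plan=[{"dp": [0,0,44],"spin": -0.01},{"dp": [0,1,44],"spin": -0.01},{"dp": [0,0,43],"spin": 0},{"dp": [0,0,0],"spin": 0},{"dp": [0,0,0],"spin": 0}])

```text
clock: 13.5
position: [0.6032, 0.2486, 0.2176]
ee_rot: [0.679, 0.734, -0.0, 0.0]
ft_force: [0.6, 0.2, 1.2]
grip_width: 0.7
grasp_force: 0.0
```

Request:
arm_command(plan=[{"dp": [0,0,0],"spin": 0},{"dp": [0,0,0],"spin": 0},{"dp": [0,0,0],"spin": 0},{"dp": [0,0,0],"spin": 0},{"dp": [0,0,0],"spin": 0}], grip=1, newtons=45)

```text
clock: 14.0
position: [0.6034, 0.25, 0.2191]
ee_rot: [0.679, 0.734, 0.002, 0.001]
ft_force: [-0.4, -1.2, 7.5]
grip_width: 0.275
grasp_force: 45.1
```

```bash
python3 - <<'E'
from h import *
o,P,R=pose(); a=np.arctan2(R[1,1],R[0,1]); X=np.array([-np.sin(a),np.cos(a)])
print(o["clock"],P,np.degrees(a),o["grip_width"],o["grasp_force"])
k=X@(np.array([.6028,.2513])-P[:2]); print("carton ahead along tool x",k)
b=np.radians(14); T=np.array([.5783,-.016])-k*np.array([-np.sin(b),np.cos(b)]); print(T)
s=rows(P[0],P[1],.35); s=rows(*T,.35,14,start=s); rows(*T,P[2]+.02,14,start=s)
E
```

```text
14.0 [0.60344137 0.24996304 0.21913655] 4.520998124547094 0.2746501832156975 45.090365409851074
carton ahead along tool x 0.0013833539287426105
[ 0.57863466 -0.01734226]
['[0, 0, -44]0.0', '[0, 0, -43]0.0', '[0, 0, -44]0.0']
end [0.6034 0.25   0.3501] 4.5
['[-44, -8, 0]-0.03', '[-44, -9, 0]-0.03', '[-43, -10, 0]-0.02', '[-44, -11, 0]-0.03', '[-43, -12, 0]-0.03']
['[-42, -14, 0]-0.03']
end [ 0.5787 -0.0169  0.3501] 14.3
['[0, 0, 37]0.0', '[0, 0, 37]0.0', '[0, 0, 37]0.0']
end [ 0.5787 -0.0169  0.2391] 14.3
```

Request:
arm_command(plan=[{"dp": [0,0,-44],"spin": 0},{"dp": [0,0,-43],"spin": 0},{"dp": [0,0,-44],"spin": 0},{"dp": [-44,-8,0],"spin": -0.03},{"dp": [-44,-9,0],"spin": -0.03}])

```text
clock: 14.5
position: [0.5939, 0.1607, 0.3502]
ee_rot: [0.655, 0.756, 0.002, 0.001]
ft_force: [0.9, -1.3, -1.7]
grip_width: 0.276
grasp_force: 44.6
```

Request:
arm_command(plan=[{"dp": [-43,-10,0],"spin": -0.02},{"dp": [-44,-11,0],"spin": -0.03},{"dp": [-43,-12,0],"spin": -0.03},{"dp": [-42,-14,0],"spin": -0.03},{"dp": [0,0,0],"spin": 0}])

```text
clock: 15.0
position: [0.5768, -0.0249, 0.3492]
ee_rot: [0.617, 0.787, -0.0, 0.001]
ft_force: [0.9, -0.5, -1.3]
grip_width: 0.274
grasp_force: 44.5
```

Request:
arm_command(plan=[{"dp": [0,0,37],"spin": 0},{"dp": [0,0,37],"spin": 0},{"dp": [0,0,34],"spin": 0},{"dp": [0,0,0],"spin": 0},{"dp": [0,0,0],"spin": 0}])

```text
clock: 15.5
position: [0.5782, -0.0171, 0.2409]
ee_rot: [0.614, 0.789, 0.0, 0.0]
ft_force: [0.6, 0.3, 0.4]
grip_width: 0.277
grasp_force: 44.4
```

```bash
python3 - <<'E'
from h import *
print(pose()[1]); rows(.5786,-.0173,.2335,14.1)
E
```

```text
[ 0.5782122  -0.01707929  0.24086707]
['[0, 0, 7]0.0']
end [ 0.5782 -0.0171  0.2339] 14.3
```

Request:
arm_command(plan=[{"dp": [0,0,4],"spin": 0},{"dp": [0,0,3],"spin": 0},{"dp": [0,0,0],"spin": 0}])

```text
clock: 15.8
position: [0.5781, -0.017, 0.2334]
ee_rot: [0.614, 0.789, 0.001, 0.0]
ft_force: [0.1, 0.2, -1.6]
grip_width: 0.275
grasp_force: 44.4
```

Request:
arm_command(plan=[{"dp": [0,0,1],"spin": 0},{"dp": [0,0,0],"spin": 0}])

```text
clock: 16.0
position: [0.5782, -0.0172, 0.2331]
ee_rot: [0.614, 0.789, 0.001, 0.0]
ft_force: [-3.7, 0.1, 10.2]
grip_width: 0.275
grasp_force: 45.9
```

Request:
arm_command(plan=[{"dp": [0,0,0],"spin": 0},{"dp": [0,0,0],"spin": 0},{"dp": [0,0,0],"spin": 0},{"dp": [0,0,0],"spin": 0}], grip=-0.4)

```text
clock: 16.4
position: [0.5779, -0.017, 0.2317]
ee_rot: [0.614, 0.789, 0.0, -0.0]
ft_force: [1.3, -0.1, -0.1]
grip_width: 0.7
grasp_force: 0.0
```

Request:
arm_command(plan=[{"dp": [0,0,-30],"spin": 0},{"dp": [0,0,-45],"spin": 0},{"dp": [0,0,-45],"spin": 0},{"dp": [0,0,0],"spin": 0}])

```text
clock: 16.8
position: [0.5794, -0.0177, 0.3578]
ee_rot: [0.614, 0.789, 0.003, 0.003]
ft_force: [1.8, -0.9, -0.7]
grip_width: 0.697
grasp_force: 0.0
```

```bash
python3 - <<'E'
from h import *
s=rows(.4435,.243,.37,-19.5)
E
```

```text
['[41, -10, -2]0.08', '[40, -13, -1]0.09', '[39, -16, -2]0.08', '[37, -19, -2]0.09', '[35, -23, -2]0.08']
['[33, -26, -1]0.08', '[32, -28, -2]0.09']
end [0.4433 0.2433 0.3698] -19.6
```

Request:
arm_command(plan=[{"dp": [41,-10,-2],"spin": 0.08},{"dp": [40,-13,-1],"spin": 0.09},{"dp": [39,-16,-2],"spin": 0.08},{"dp": [37,-19,-2],"spin": 0.09},{"dp": [35,-23,-2],"spin": 0.08}])

```text
clock: 17.3
position: [0.4798, 0.1703, 0.3605]
ee_rot: [0.766, 0.643, 0.0, -0.0]
ft_force: [0.6, 1.2, 0.4]
grip_width: 0.699
grasp_force: 0.0
```

Request:
arm_command(plan=[{"dp": [33,-26,-1],"spin": 0.08},{"dp": [32,-28,-2],"spin": 0.09},{"dp": [0,0,0],"spin": 0},{"dp": [0,0,0],"spin": 0}])

```text
clock: 17.7
position: [0.4412, 0.2446, 0.3634]
ee_rot: [0.816, 0.578, -0.0, 0.0]
ft_force: [1.0, -0.1, 0.4]
grip_width: 0.701
grasp_force: 0.0
```

```bash
python3 w.py w8 carton_large_mid
```

```text
17.7 [0.4412 0.2446 0.3634] -19.4 -1.0 j7 -0.9 0.7010514956070281
carton_large_mid [([0.448, 0.252, 0.103], 0.97)]
```

View pics/w8.png

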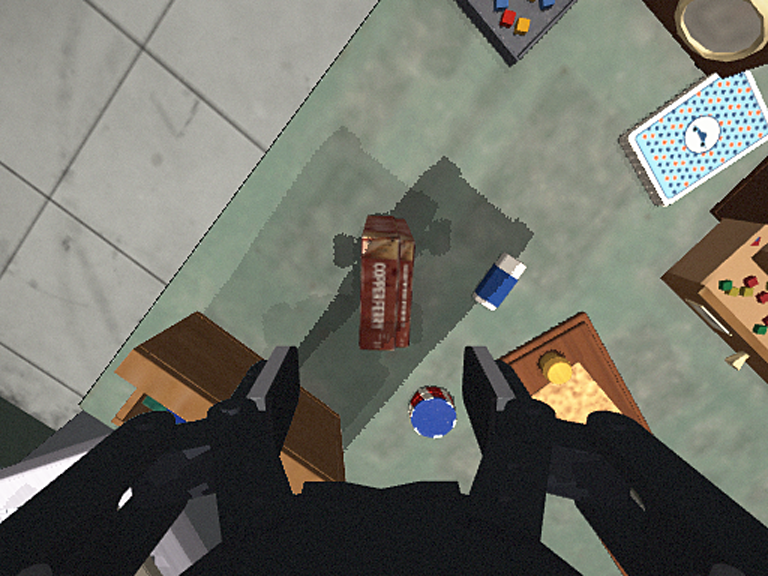

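```bash
python3 - <<'E'
from h import *; import pickle
im,C=pickle.load(open("w8.pkl","rb"))
r=fitbox(C,np.array([[361,238],[414,240],[408,347],[360,350]])/1.5,.105,.03,.068,[.445,.245,-.3]);print(r)
rows(r[0],r[1],.225,r[2])
E
```

```text
(np.float64(0.4425595877469166), np.float64(0.24228191717640687), np.float64(-20.595320094101403), [[-0.7, -1.1], [0.4, -1.6], [1.0, 2.9], [-0.7, 0.2]])
['[0, 0, 35]0.0', '[0, 0, 34]0.01', '[0, 0, 35]0.0', '[0, 1, 34]0.01']
end [0.4431 0.2425 0.2255] -20.7
```

Request:
arm_command(plan=[{"dp": [0,0,35],"spin": 0},{"dp": [0,0,34],"spin": 0.01},{"dp": [0,0,35],"spin": 0.01},{"dp": [0,0,32],"spin": 0},{"dp": [0,0,0],"spin": 0}])

```text
clock: 18.3
position: [0.4409, 0.2417, 0.2242]
ee_rot: [0.823, 0.568, -0.003, 0.001]
ft_force: [-1.1, 0.2, 0.2]
grip_width: 0.702
grasp_force: 0.0
```

Request:
arm_command(plan=[{"dp": [0,0,0],"spin": 0},{"dp": [0,0,0],"spin": 0},{"dp": [0,0,0],"spin": 0},{"dp": [0,0,0],"spin": 0},{"dp": [0,0,0],"spin": 0}], grip=1, newtons=45)

```text
clock: 18.8
position: [0.4426, 0.2439, 0.2296]
ee_rot: [0.823, 0.569, 0.002, -0.0]
ft_force: [0.3, -2.2, 7.6]
grip_width: 0.349
grasp_force: 48.3
```

```bash
python3 - <<'E'
from h import *
o,P,R=pose(); a=np.arctan2(R[1,1],R[0,1]); X=np.array([-np.sin(a),np.cos(a)])
print(o["clock"],P,np.degrees(a),o["grip_width"],o["grasp_force"])
k=X@(np.array([.4427,.2425])-P[:2]); print("carton ahead along tool x",k)
b=np.radians(14); T=np.array([.5578,.063])-k*np.array([-np.sin(b),np.cos(b)]); print(T)
s=rows(P[0],P[1],.36); s=rows(*T,.36,14,start=s); rows(*T,P[2]+.02,14,start=s)
E
```

```text
18.8 [0.44257435 0.24392622 0.22955323] -20.707065791520797 0.34910354661544263 48.33495855331421
carton ahead along tool x -0.0012896593802459652
[0.557488   0.06425135]
['[0, 0, -43]0.0', '[0, 0, -44]0.0', '[0, 0, -43]0.0']
end [0.4426 0.2439 0.3596] -20.7
['[-25, 34, 0]-0.12', '[-30, 31, 0]-0.12', '[-33, 27, 0]-0.12', '[-36, 23, 0]-0.12', '[-38, 19, 0]-0.13']
end [0.5576 0.0644 0.3596] 14.2
['[0, 0, 37]0.0', '[0, 0, 36]0.0', '[0, 0, 37]0.0']
end [0.5576 0.0644 0.2496] 14.2
```

Request:
arm_command(plan=[{"dp": [0,0,-43],"spin": 0},{"dp": [0,0,-44],"spin": 0},{"dp": [0,0,-43],"spin": 0},{"dp": [0,0,0],"spin": 0}])

```text
clock: 19.2
position: [0.443, 0.2443, 0.3642]
ee_rot: [0.823, 0.569, 0.005, -0.001]
ft_force: [1.2, -0.6, -1.3]
grip_width: 0.344
grasp_force: 47.4
```

Request:
arm_command(plan=[{"dp": [-25,34,0],"spin": -0.12},{"dp": [-30,31,0],"spin": -0.12},{"dp": [-33,27,0],"spin": -0.12},{"dp": [-36,23,0],"spin": -0.12},{"dp": [-38,19,0],"spin": -0.13}])

```text
clock: 19.7
position: [0.5571, 0.0632, 0.3579]
ee_rot: [0.612, 0.791, 0.0, 0.0]
ft_force: [0.5, 0.6, -1.4]
grip_width: 0.345
grasp_force: 47.3
```

Request:
arm_command(plan=[{"dp": [0,0,0],"spin": 0},{"dp": [0,0,0],"spin": 0}])

```text
clock: 19.9
position: [0.5567, 0.0637, 0.3575]
ee_rot: [0.615, 0.788, -0.0, -0.0]
ft_force: [-0.6, 1.4, -1.4]
grip_width: 0.348
grasp_force: 47.1
```

```bash
python3 - <<'E'
from h import *
o,P,R=pose();print(P,np.degrees(np.arctan2(R[1,1],R[0,1]))); s=rows(.5575,.0642,.2495,14.1);rows(.5575,.0642,.2435,14.1,start=s)
E
```

```text
[0.55668508 0.06372651 0.35751167] 14.033825870544886
['[0, 0, 36]-0.0', '[0, 1, 36]-0.0', '[0, 0, 36]-0.0']
end [0.5577 0.064  0.2495] 14.0
['[0, 0, 6]-0.0']
end [0.5577 0.064  0.2435] 14.0
```

Request:
arm_command(plan=[{"dp": [0,0,36],"spin": 0},{"dp": [0,1,36],"spin": 0},{"dp": [0,0,35],"spin": 0},{"dp": [0,0,0],"spin": 0}])

```text
clock: 20.3
position: [0.5552, 0.0665, 0.2466]
ee_rot: [0.614, 0.789, -0.003, -0.003]
ft_force: [-0.9, 0.8, -1.3]
grip_width: 0.344
grasp_force: 47.0
```

Request:
arm_command(plan=[{"dp": [0,0,3],"spin": 0},{"dp": [0,0,2],"spin": 0},{"dp": [0,0,0],"spin": 0}])

```text
clock: 20.6
position: [0.558, 0.0653, 0.2472]
ee_rot: [0.614, 0.789, 0.001, 0.001]
ft_force: [0.4, 0.2, -1.1]
grip_width: 0.345
grasp_force: 47.1
```

Request:
arm_command(plan=[{"dp": [-1,0,2],"spin": 0},{"dp": [0,0,1],"spin": 0},{"dp": [0,0,0],"spin": 0}])

```text
clock: 20.9
position: [0.5581, 0.0639, 0.2436]
ee_rot: [0.614, 0.789, 0.001, 0.0]
ft_force: [-1.3, -1.0, 4.9]
grip_width: 0.344
grasp_force: 47.7
```

Request:
arm_command(plan=[{"dp": [0,0,1],"spin": 0},{"dp": [0,0,0],"spin": 0}])

```text
clock: 21.1
position: [0.5584, 0.0638, 0.2434]
ee_rot: [0.614, 0.789, 0.001, 0.0]
ft_force: [-3.8, -0.7, 14.6]
grip_width: 0.345
grasp_force: 49.1
```

Contact. I'll release, lift and back off for a check.

Request:
arm_command(plan=[{"dp": [0,0,0],"spin": 0},{"dp": [0,0,0],"spin": 0},{"dp": [0,0,0],"spin": 0},{"dp": [0,0,0],"spin": 0}], grip=-0.4)

```text
clock: 21.5
position: [0.5577, 0.0641, 0.2416]
ee_rot: [0.614, 0.789, -0.0, -0.0]
ft_force: [1.6, -0.2, -0.4]
grip_width: 0.699
grasp_force: 0.0
```

Request:
arm_command(plan=[{"dp": [0,0,-30],"spin": 0},{"dp": [0,0,-45],"spin": 0},{"dp": [0,0,-45],"spin": 0},{"dp": [0,0,-45],"spin": 0},{"dp": [-20,0,-45],"spin": 0}])

```text
clock: 22.0
position: [0.5621, 0.0469, 0.4534]
ee_rot: [0.613, 0.79, 0.0, -0.001]
ft_force: [1.1, 0.7, 0.2]
grip_width: 0.701
grasp_force: 0.0
```

Request:
arm_command(plan=[{"dp": [-40,0,0],"spin": 0},{"dp": [-40,0,0],"spin": 0},{"dp": [-20,0,0],"spin": 0},{"dp": [0,0,0],"spin": 0},{"dp": [0,0,0],"spin": 0}])

```text
clock: 22.5
position: [0.5872, -0.0521, 0.4514]
ee_rot: [0.614, 0.789, -0.0, -0.0]
ft_force: [-0.1, 0.8, -0.0]
grip_width: 0.698
grasp_force: 0.0
```

```bash
python3 w.py w9 carton_large_mid carton_small_mid timer_mid pawn_mid chips_mid
```

```text
22.5 [ 0.5872 -0.0521  0.4514] 14.2 -1.0 j7 0.38 0.6978723078262177
carton_large_mid [([0.559, 0.066, 0.119], 0.83)]
carton_small_mid [([0.581, -0.017, 0.108], 0.92)]
timer_mid [([0.592, -0.093, 0.092], 0.96)]
pawn_mid [([0.62, -0.172, 0.026], 0.5)]
chips_mid [([0.438, 0.094, 0.02], 0.98)]
```

View pics/w9.png

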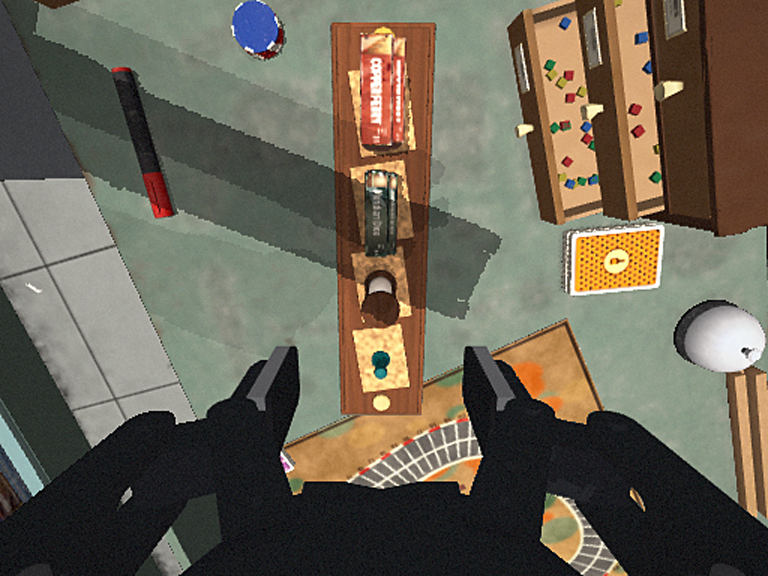

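The order is right and all four stand upright: copper (384,90) next to the knob, then green (382,212), timer (380,297) and pawn (380,362). One numeric check of centring follows.

```bash
python3 - <<'E'
from h import *; import pickle
im,C=pickle.load(open("w9.pkl","rb"))
r=fitbox(C,np.array([[331,23],[436,23],[422,413],[341,414]])/1.5,.012,.092,.392,[.58,-.05,.2]); print(r)
a=np.radians(r[2]); M=np.array([[np.cos(a),np.sin(a)],[-np.sin(a),np.cos(a)]])
f=lambda p:(M@(np.array(p)-r[:2])*1000).round(1)
L=fitbox(C,np.array([[361,36],[406,37],[404,146],[361,148]])/1.5,.119,.03,.068,[.56,.06,.2]); print("L",f(L[:2]),L[2]-r[2],L[3])
G=fitbox(C,np.array([[365,171],[400,171],[397,255],[364,254]])/1.5,.106,.024,.064,[.58,-.01,.2]); print("G",f(G[:2]),G[2]-r[2],G[3])
print("T",f(back(C,np.array([379,307])/1.5,.092)[0,:2]),"P",f(back(C,np.array([381,358])/1.5,.018)[0,:2]))
print("pads",[f(q) for q in back(C,np.array([[383,109],[381,200],[381,288],[381,358]])/1.5,.014)[:,:2]])
E
```

```text
(np.float64(0.5888578375184996), np.float64(-0.05698198613905583), np.float64(14.010169193660456), [[-0.7, -2.0], [0.7, -1.8], [0.4, 3.7], [-0.3, 2.8]])
L [ -0.6 121.7] -0.10424250878575947 [[-0.7, -0.2], [0.5, -0.7], [0.4, 1.3], [-0.2, -0.2]]
G [-1.3 41.2] -1.078619921719664 [[0.6, -1.2], [-0.6, -0.7], [-0.6, 1.0], [0.6, 1.2]]
T [ -3.  -36.8] P [  -0.9 -119. ]
pads [array([ -0. , 125.1]), array([-1.5, 44.5]), array([ -1.2, -43.2]), array([  -0.9, -120.9])]
```

```bash
python3 -c "
from workcell import manip
print(manip.hand_in())"
```

```text
the job is handed in; nothing more can be done
None
```

The job is handed in: from the knob end, the tall carton, low carton, sand timer and pawn stand upright, one on each pad, within about 4–5 mm of centre by the last camera check, with the chip stack left where it was.

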